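# Shut down and vent the bench air supply

### The job

Shut off the bench air: turn the regulator's round knob anticlockwise (seen from above) right to its end stop; near the end it stiffens and carries the thin collar under it round, so keep turning until the collar's tab is up against the lug and nothing goes further. Then vent the line: pull the dump valve's sprung bail handle towards the robot through its full stroke, and ease it slowly back to its rest without letting it snap back. Leave the loose block, cup and tape roll where they are.

Things in the scene. Friction and masses are not known exactly. Their poses are not given: they have to be found in the camera images.
- regulator: Bench air regulator, fixed: aluminium foot plate 130x120x10 mm, grey block, round gauge on the front (at -x, top of the gauge at 64 mm), black ribbed knob on top. Origin: centre of the foot plate's underside, on the knob's vertical axis. It and the dump valve may be swapped left and right.
- knob_grip (a point): Centre of the knob, on its vertical axis, half way up the side. The knob is round, 56 mm across and 40 mm high (z 94 to 134 mm above the table), with a short white line on top; below it the collar (62 mm across, top at 88.5 mm, tab reaching to 42 mm from the axis) and the dark stop ring (70 mm, its lug reaching to 45 mm from the axis, top of the lug at 88 mm).
- knob (a joint): Angle of the knob against the collar, rad: 0 = it has taken up the collar, grows to 4.6 when turned clockwise from above. Turns against about 0.08 N m; starts at 2.3 to 3.6, so several grasps are needed.
- collar (a joint): Angle of the collar in the stop ring, rad: 0 at the start, 0.30 = its tab against the lug (hard end stop). It moves anticlockwise from above, only when the knob at 0 drives it with about 0.4 N m, and stays where it is left. Where the lug stands differs from start to start.
- dump_valve: Lever-operated dump valve, fixed: foot plate 130x120x10 mm, grey block between two steel cheeks, brass silencer at its back (+x). Origin: centre of the foot plate's underside. The handle is pulled to its own -x, which points roughly to the robot.
- lever_pivot (a point): Middle of the handle's hinge axis, 60 mm above the table; the axis is the dump valve's y.
- bail (a point): Centre of the black bail bar, 95 mm from the pivot: a round bar 16 mm thick, 96 mm long along the dump valve's y, carried by two 10 mm arms at its ends, the 70 mm between them free to grip or hook.
- lever (a joint): Handle angle, rad: 0 = at rest, leaning 0.475 rad away (+x) from upright; 0.95 = fully pulled, leaning 0.475 rad to -x. A spring returns it (about 2.5 N at the bar at rest, 11 N fully pulled, plus damping). Let go when fully pulled it snaps back at over 2 rad/s, while easing it stays under 1 rad/s (about 95 mm/s at the bar).
- sensor_block: Loose bystander: pale machined block 38x52x30 mm; origin under its centre.
- spare_cup: Loose bystander: round pale cup 62 mm across, 28 mm high; origin under its centre.
- tape_roll: Loose bystander: grey tape roll 109 mm across, 24 mm high; origin under its centre.

How it is judged:
On the way, in this order (a step that is already met when the one before it is completed fails the run):
1. the knob is turned fully anticlockwise: it has taken up the collar and driven it to its end stop (value of joint collar above 0.25 rad and value of joint knob below 0.08 rad and value of joint lever below 0.1 rad), for 0.1 s.
2. the bail handle is pulled through its stroke (value of joint lever above 0.85 rad), for 0.1 s.
3. the handle is back at rest (value of joint lever below 0.08 rad), for 0.1 s.
At the end, for the whole second after the job is handed in: The knob is within 0.08 rad of taking up the collar, the collar is within 0.05 rad of its end stop, and the bail handle is at rest within 0.08 rad, after it was pulled to at least 0.85 of its 0.95 rad (value of joint collar above 0.25 rad and value of joint each of knob, lever below 0.08 rad and velocity of joint lever above -0.1 rad/s); the robot touches nothing.
It fails at once if the handle snaps back (faster than 1.4 rad/s) (velocity of joint lever below -1.4 rad/s).
It fails at once if the handle is pulled right through while the knob is not yet at its stop (value of joint lever above 0.5 rad and value of joint collar below 0.2 rad).
It fails at once if a bystander is displaced by more than 30 mm (distance of any of sensor_block, spare_cup, tape_roll from where it was at the start of the episode above 0.03 m).
It also fails if it takes over 72 s, if anything falls off the work surface, if the arm or the gripper's body presses on something with over 40 N, if the wrist force passes 120 N, or if a joint passes its speed limit or range.

### The arm

A 6-joint arm with a two-finger parallel gripper is mounted at the origin on a cart in front of the work surface, level with it; the furniture and walls round the work are solid. World frame = base frame: x ahead of the robot, y to its left, z up, the work surface at z = 0. Lengths are in m, angles in rad, forces in N, time in s.
With the tool pointing down it reaches from about 0.325 to 0.9 m from the base axis. Payload 6.1 kg.
Tool frame: the origin (TCP) lies at the very end of the fingers, on their centre line; the grasp point (between the pads) lies 19 mm behind it; z points along the fingers, y is the line along which they close (so a half turn about z gives the same grasp; the last joint's range is limited). The gripper opens to 87 mm and grips with 3 to 60 N. Pads are 19 mm wide; open, the fingers measure 117 mm over their backs; the gripper's body (75 mm by 190 mm) begins 51 mm behind the grasp point.
Start: joints at [-1.289, 0.22, 1.526, -0, 1.395, -0.126], TCP at [0.248, -0.574, 0.223] pointing down, gripper open.
Joint ranges: [-2.98, 2.98], [-0.91, 2.08], [0.09, 2.57], [-1.24, 4.39], [0.2, 2.65], [-2.68, 2.68]. Speed limits (rad/s): [2.57, 2.57, 3.01, 3.14, 3.14, 3.14].

### API

Orientations are given as a 3x3 rotation matrix whose columns are the frame's x, y, z axes.
In Python, from station import ctrl, camera, camera_info gives the robot as it stands.
- The arm moves only by the tool step_arm, never from a script. Its argument "targets" is text: rows parted by semicolons, each of 7 numbers parted by spaces: the turn, a rotation vector about the tool's x, y, z in degrees, then the shift along the tool's x, y, z in mm, then the opening, from 0 (shut) to 1 (fully open). A call has 1 to 20 rows; each row shifts and turns the commanded pose from where the row before left it, along the tool's axes as they then stand; what a row does not reach is not made up. A row lasts 1/12 s, in which the tool goes at most 41.7 mm and 7.16 degrees, less where a joint would pass 70% of its speed; a pose out of reach is approached as far as the arm can. A call is refused whole if a number of a shift passes 41.7 or a number of a turn 7.16, either way. A call with a gripper value outside its range is refused whole. The fingers move at their own pace and stop on an object; the grip force is fixed at half the most. Time passes only in rows, so rows that do not move let the fingers close. It gives the time, the measured TCP pose, the force, the opening and the grip force at its end, in the units of the state.
- ctrl.read_state(): the state, without advancing time (a new reading comes with each control period).
- camera(name): name is "side" or "top"; returns the picture (480x640x3 uint8, red, green, blue); there is no depth.
- camera_info(name): a dict with "fx", "fy", "cx", "cy" (pixels), "dist" ([k1, k2, p1, p2, k3] as OpenCV has them; the pictures are not rectified), "R" (3x3) and "t" (3): a world point X has camera coordinates R X + t. Camera axes: x right, y down, z forward; pixel columns grow to the right and rows downward; lengths in m; the calibration is good to about 2 mm. A picture is of the moment at which its call begins. camera_info takes no time and is no camera call.
- ctrl.hand_in(): hands the job in; it is judged then, once.
The state is a dict: "t": time; "joint_positions": joint angles; "joint_vel": joint speeds; "joint_torque": joint torques, N m; "tcp_pos": TCP position; "eef_rot": TCP orientation; "ft_force": force on the tool from outside, world axes, zero at the start; "ft_torque": the same for the moment, N m; "grip_width": finger opening in m; "grip_force": force on a finger pad.
Only numpy, scipy, OpenCV 4.12 (cv2) and the standard library are available. Lean on these libraries where they do the work, as an engineer would, in place of code of your own. Each camera call takes 0.05 s, during which the arm holds its last target. There are 200 camera calls.

## Working session

There is one attempt and no reset: what is moved stays moved. The work goes in short steps, Python scripts to look and compute and a tool call to move; the robot and the scene stay as the last step left them, time stands still between calls to the robot, and variables do not carry over. Pictures are saved under pics/ and viewed, at most 10 in all, crops included, and the job is handed in when it is done.

Besides the shell and the picture viewer there is one more tool, called after ">>>" as name(argument=value, ...), one argument or row to a line, values as JSON. step_arm: Moves the arm, as the interface text tells. Its arguments: {"type":"object","properties":{"targets":{"type":"string"}},"required":["targets"]}

```bash
mkdir -p pics
python3 - <<'E'
from station import ctrl,camera,camera_info
import cv2
s=ctrl.read_state();print(s['t'],s['tcp_pos'],s['eef_rot'],s['grip_width'])
for n in("side","top"):
    cv2.imwrite(f"pics/{n}0.png",camera(n)[:,:,::-1]);i=camera_info(n);print(n,i)
E
```

```text
0.0 [ 0.24770266 -0.57315102  0.22144206] [[ 9.17991421e-01  3.96599854e-01 -5.53664696e-04]
 [ 3.96600179e-01 -9.17989609e-01  1.83731966e-03]
 [ 2.20422272e-04 -1.90622721e-03 -9.99998159e-01]] 0.08681838430917396
side {'fx': 499.54018830420193, 'fy': 499.54018830420193, 'cx': 317.6671746940614, 'cy': 238.95565136962145, 'dist': array([-0.07549945,  0.        ,  0.        ,  0.        ,  0.        ]), 'R': array([[ 0.99765581, -0.06597949,  0.01815457],
       [-0.02177624, -0.5576016 , -0.82982302],
       [ 0.06487432,  0.82748242, -0.55773127]]), 't': array([-0.5349614 ,  0.26595171,  0.97873465])}
top {'fx': 510.2512860610609, 'fy': 510.2512860610609, 'cx': 313.7058046897303, 'cy': 248.13381097230234, 'dist': array([-0.03610551,  0.        ,  0.        ,  0.        ,  0.        ]), 'R': array([[-1.97307246e-03, -9.99997433e-01, -1.11435940e-03],
       [-9.79735775e-01,  2.15628212e-03, -2.00282703e-01],
       [ 2.00284592e-01,  6.96605485e-04, -9.79737514e-01]]), 't': array([0.24408731, 0.5811525 , 1.27904507])}
```

View pics/top0.png

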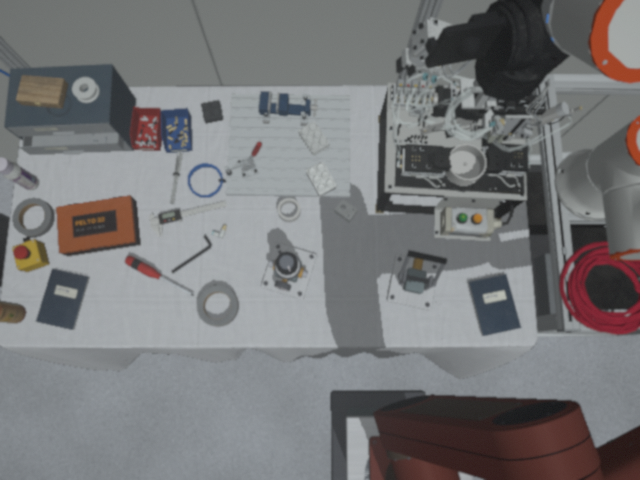

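View pics/side0.png

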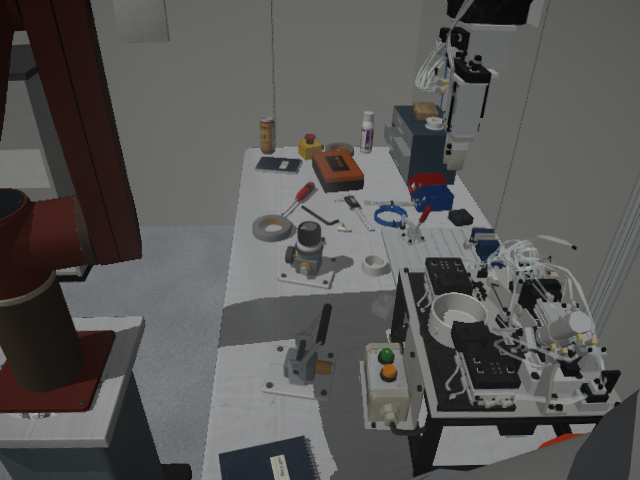

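The top view shows the regulator knob at about (288,263) and the dump valve at about (418,275). The side view shows the knob at about (310,232) and the black bail at about (322,322). Next I enlarge both in each view.

```bash
cat > h.py <<'E'
import numpy as np,cv2
from station import ctrl,camera,camera_info
I={n:camera_info(n) for n in("side","top")}
def K(i): return np.array([[i['fx'],0,i['cx']],[0,i['fy'],i['cy']],[0,0,1]])
def ray(n,uv):
    i=I[n];p=cv2.undistortPoints(np.array([[uv]],float),K(i),i['dist'])[0,0]
    R=np.array(i['R']);d=R.T@np.array([p[0],p[1],1]);return -R.T@i['t'],d/np.linalg.norm(d)
def plane(n,uv,z):
    c,d=ray(n,uv);return c+d*(z-c[2])/d[2]
def tri(a,b):
    c1,d1=ray("side",a);c2,d2=ray("top",b)
    s=np.linalg.lstsq(np.c_[d1,-d2],c2-c1,rcond=None)[0]
    p,q=c1+d1*s[0],c2+d2*s[1];return (p+q)/2,np.linalg.norm(p-q)
def proj(n,X):
    i=I[n];return cv2.projectPoints(np.array([X],float),cv2.Rodrigues(np.array(i['R']))[0],np.array(i['t']),K(i),i['dist'])[0][0,0]
def crop(im,x,y,w,h,f):
    return cv2.resize(im[y:y+h,x:x+w],None,fx=f,fy=f,interpolation=cv2.INTER_CUBIC)
E
python3 - <<'E'
from h import *
s=cv2.imread("pics/side0.png");t=cv2.imread("pics/top0.png")
a=np.vstack([np.hstack([crop(t,255,235,80,60,5),crop(t,380,240,80,60,5)]),np.hstack([crop(s,270,210,80,60,5),crop(s,260,300,80,60,5)])])
a=np.clip(a.astype(float)*1.5,0,255).astype(np.uint8)
cv2.imwrite("pics/c1.png",a)
E
```

```text
(no output)
```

View pics/c1.png

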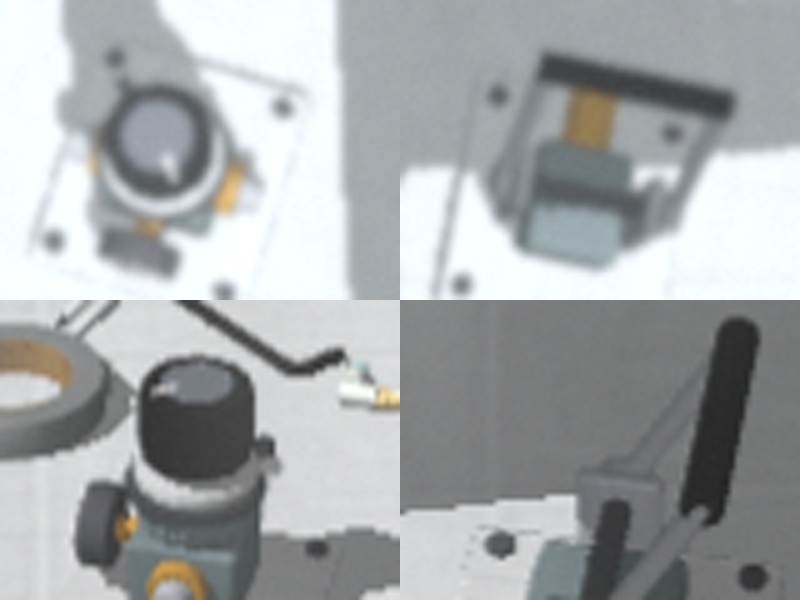

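Run:
```python
from h import *
k,g=tri((309.4,226.6),(286.4,262.0));print("knobtop",k,g)
# check rim using mask of the knob dark
A,ga=tri((327.6,306),(408.4,253.4));B,gb=tri((320.6,342.4),(446.6,260.6));print(A,ga,B,gb,np.linalg.norm(A-B))
m=(A+B)/2;u=A-B;yaw=np.arctan2(-u[0],u[1]);print("bail",m,"yaw",np.degrees(yaw))
# plate corners holes at z=.01: valve top-crop
for n,px in [("top",[(498,95),(672,133),(460,285)])]:
    for x,y in px: print(plane(n,(380+(x-400)/5,240+y/5),.01))
print("reg holes")
for x,y in [(115,58),(283,107),(54,241),(224,291)]: print(plane("top",(255+x/5,235+y/5),.01))
print("gauge",plane("top",(255+140/5,235+250/5),.04))
for nm,px,z in [("cup",(289,208),.028),("block",(345,210),.03),("roll",(217,303),.024)]: print(nm,plane("top",px,z))
print("white line top",plane("top",(255+170/5,235+168/5),.134))
```

```text
knobtop [0.53313879 0.31015108 0.1334087 ] 0.0027070541494170503
[0.55174263 0.01120083 0.14546975] 0.0028181255805186808 [ 0.5327897  -0.08182813  0.14486556] 0.000990117349485231 0.09494191191304485
bail [ 0.54226616 -0.03531365  0.14516766] yaw -11.515362719193288
[0.56108798 0.01014674 0.01      ]
[ 0.53996162 -0.08346041  0.01      ]
[0.45800809 0.03408934 0.01      ]
reg holes
[0.59613905 0.3401077  0.01      ]
[0.56880148 0.24866362 0.01      ]
[0.49588353 0.37167601 0.01      ]
[0.46880483 0.2803182  0.01      ]
gauge [0.48703255 0.32360374 0.04      ]
cup [0.69991896 0.31009635 0.028     ]
block [0.69334858 0.15749151 0.03      ]
roll [0.44156786 0.49841262 0.024     ]
white line top [0.51521828 0.30351073 0.134     ]
```

The measurements agree. The knob axis is at (0.533, 0.310) with its top at 0.133. The bail is at (0.542, -0.035, 0.145) and the valve yaw is -11.5°. I'll move over the knob first.

>>> step_arm(
  targets="0 0 0 25 -29 0 1;0 0 0 25 -29 0 1;0 0 0 25 -29 0 1;0 0 0 25 -29 0 1;0 0 0 25 -29 0 1;0 0 0 25 -29 0 1;0 0 0 25 -29 0 1;0 0 0 25 -29 0 1;0 0 0 25 -29 0 1;0 0 0 25 -29 0 1;0 0 0 25 -29 0 1;0 0 0 25 -29 0 1;0 0 0 25 -29 0 1;0 0 0 25 -29 0 1;0 0 0 25 -29 0 1;0 0 0 25 -29 0 1;0 0 0 25 -29 0 1;0 0 0 25 -29 0 1;0 0 0 25 -29 0 1;0 0 0 25 -29 0 1",
)

```text
t: 1.77
tcp_pos: [0.4767, 0.1591, 0.2222]
eef_rot: [[0.918, 0.397, -0.0], [0.397, -0.918, -0.0], [-0.0, 0.0, -1.0]]
ft_force: [1.0, -1.7, -0.2]
grip_width: 0.087
grip_force: 0.0
```

>>> step_arm(
  targets="0 0 7 0 0 0 1;0 0 7 0 0 0 1;0 0 7 0 0 0 1;0 0 7 0 0 0 1;0 0 7 0 0 0 1;0 0 7 0 0 0 1;0 0 7 0 0 0 1;0 0 0 0 0 0 1;0 0 0 0 0 0 1",
)

```text
t: 2.52
tcp_pos: [0.4766, 0.157, 0.2222]
eef_rot: [[0.903, -0.429, -0.001], [-0.429, -0.903, -0.0], [-0.001, 0.0, -1.0]]
ft_force: [1.0, 0.0, 0.9]
grip_width: 0.087
grip_force: 0.0
```

```bash
cat > st.py <<'E'
from h import *
import sys
def rep(tgt=None):
    s=ctrl.read_state();R=np.array(s['eef_rot']);p=np.array(s['tcp_pos'])
    print("t",s['t'],"p",p.round(4),"yaw",np.degrees(np.arctan2(R[1,0],R[0,0])).round(2),"z",R[:,2].round(3),"q",np.array(s['joint_positions']).round(3),"w",round(s['grip_width'],4),"F",np.round(s['ft_force'],1),"T",np.round(s['ft_torque'],2))
    if tgt is not None: print("tool shift mm",(R.T@(np.array(tgt)-p)*1000).round(1))
if __name__=="__main__": rep([float(x) for x in sys.argv[1:]] or None)
E
python3 st.py .533 .310 .22
```

```text
t 2.5167 p [0.4766 0.157  0.2222] yaw -25.42 z [-0.001 -0.    -1.   ] q [ 0.161 -0.077  1.841  0.     1.378  2.175] w 0.087 F [1.  0.  0.9] T [0.09 0.07 0.04]
tool shift mm [ -14.8 -162.4    2.2]
```

>>> step_arm(
  targets="0 0 0 -3 -32.4 0 1;0 0 0 -3 -32.5 0 1;0 0 0 -3 -32.5 0 1;0 0 0 -3 -32.5 0 1;0 0 0 -2.8 -32.5 0 1;0 0 0 0 0 0 1;0 0 0 0 0 0 1",
)

```text
t: 3.1
tcp_pos: [0.5334, 0.3109, 0.2215]
eef_rot: [[0.904, -0.428, -0.002], [-0.428, -0.904, -0.001], [-0.001, 0.001, -1.0]]
ft_force: [-0.6, -0.6, 0.7]
grip_width: 0.0874
grip_force: 0.0
```

```bash
python3 st.py .533 .310 .098
python3 - <<'E'
from h import *
t=camera("top")[:,:,::-1];s=camera("side")[:,:,::-1]
cv2.imwrite("pics/c2.png",np.hstack([crop(t,245,200,100,120,4),crop(s,260,170,100,120,4)]))
E
```

```text
t 3.1 p [0.5334 0.3109 0.2215] yaw -25.33 z [-0.002 -0.001 -1.   ] q [ 0.4    0.205  1.547 -0.     1.392  2.413] w 0.0874 F [-0.6 -0.6  0.7] T [ 0.    0.04 -0.07]
tool shift mm [1.000e-01 8.000e-01 1.235e+02]
```

View pics/c2.png

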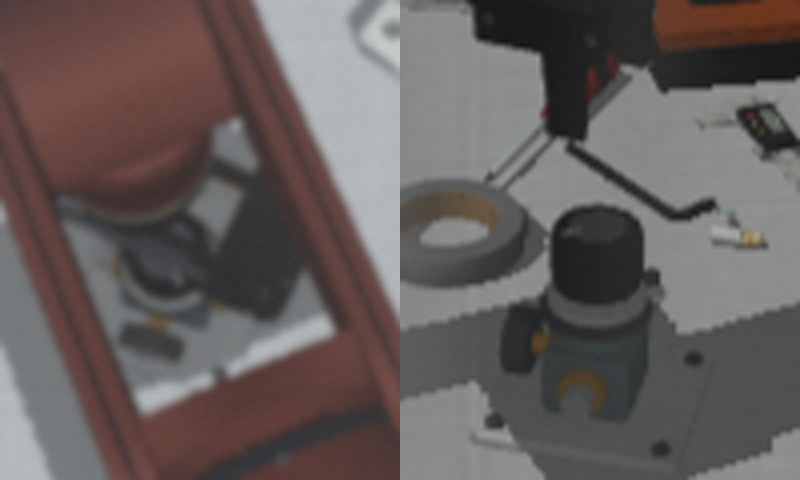

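The tool is above the knob, with the finger in front of it in the side view. The tab and lug are at the knob's right, at crop pixel (652,285). I'll descend and grip.

>>> step_arm(
  targets="0 0 0 0 0.8 25 1;0 0 0 0 0 25 1;0 0 0 0 0 25 1;0 0 0 0 0 25 1;0 0 0 0 0 22 1;0 0 0 0 0 0 1;0 0 0 0 0 0 0.3;0 0 0 0 0 0 0.3;0 0 0 0 0 0 0.3;0 0 0 0 0 0 0.3;0 0 0 0 0 0 0.3;0 0 0 0 0 0 0.3;0 0 0 0 0 0 0.3",
)

```text
t: 4.28
tcp_pos: [0.5339, 0.3092, 0.1015]
eef_rot: [[0.902, -0.432, 0.001], [-0.432, -0.902, 0.0], [0.001, -0.001, -1.0]]
ft_force: [0.0, -0.8, 3.2]
grip_width: 0.0535
grip_force: 30.0
```

```bash
python3 st.py .533 .310 .098
```

```text
t 4.2833 p [0.5339 0.3092 0.1015] yaw -25.62 z [ 0.001  0.    -1.   ] q [ 0.397  0.311  1.654 -0.     1.175  2.415] w 0.0535 F [ 0.  -0.8  3.2] T [-0.13  0.18  0.01]
tool shift mm [-1.1 -0.3  3.5]
```

>>> step_arm(
  targets="0 0 -6 0 0 0 0.3;0 0 -6 0 0 0 0.3;0 0 -6 0 0 0 0.3;0 0 -6 0 0 0 0.3;0 0 -6 0 0 0 0.3;0 0 -6 0 0 0 0.3;0 0 -6 0 0 0 0.3;0 0 -6 0 0 0 0.3;0 0 -6 0 0 0 0.3;0 0 -6 0 0 0 0.3;0 0 -6 0 0 0 0.3;0 0 -6 0 0 0 0.3;0 0 -6 0 0 0 0.3;0 0 -6 0 0 0 0.3;0 0 -6 0 0 0 0.3;0 0 -6 0 0 0 0.3;0 0 -6 0 0 0 0.3;0 0 -6 0 0 0 0.3;0 0 -6 0 0 0 0.3;0 0 -6 0 0 0 0.3",
)

```text
t: 5.95
tcp_pos: [0.5321, 0.3116, 0.1014]
eef_rot: [[-0.082, 0.997, -0.002], [0.997, 0.082, 0.004], [0.004, -0.001, -1.0]]
ft_force: [-5.7, 7.7, 6.0]
grip_width: 0.0535
grip_force: 30.0
```

```bash
python3 st.py .533 .310 .098
```

```text
t 5.95 p [0.5321 0.3116 0.1014] yaw 94.68 z [-0.002  0.004 -1.   ] q [0.4   0.311 1.654 0.005 1.177 0.316] w 0.0535 F [-5.7  7.7  6. ] T [ 1.13  1.17 -0.06]
tool shift mm [-1.7  0.7  3.4]
```

>>> step_arm(
  targets="0 0 -4 0 0 0 0.3;0 0 -4 0 0 0 0.3;0 0 -4 0 0 0 0.3;0 0 -4 0 0 0 0.3;0 0 -4 0 0 0 0.3;0 0 -4 0 0 0 0.3;0 0 -4 0 0 0 0.3",
)

```text
t: 6.53
tcp_pos: [0.5314, 0.3114, 0.1014]
eef_rot: [[-0.539, 0.842, -0.003], [0.842, 0.539, 0.003], [0.004, -0.001, -1.0]]
ft_force: [-9.4, 4.6, 7.9]
grip_width: 0.0535
grip_force: 30.0
```

```bash
python3 st.py .533 .310 .098
```

```text
t 6.5333 p [0.5314 0.3114 0.1014] yaw 122.6 z [-0.003  0.003 -1.   ] q [ 0.4    0.311  1.655  0.004  1.178 -0.171] w 0.0535 F [-9.4  4.6  7.9] T [ 0.97  1.48 -0.09]
tool shift mm [-2.   0.6  3.4]
```

>>> step_arm(
  targets="0 0 -4 0 0 0 0.3;0 0 -4 0 0 0 0.3;0 0 -4 0 0 0 0.3;0 0 -4 0 0 0 0.3",
)

```text
t: 6.87
tcp_pos: [0.5311, 0.311, 0.1014]
eef_rot: [[-0.75, 0.662, -0.004], [0.662, 0.75, 0.003], [0.005, -0.001, -1.0]]
ft_force: [-9.1, 4.3, 9.6]
grip_width: 0.0532
grip_force: 30.0
```

```bash
python3 st.py .533 .310 .098
```

```text
t 6.8667 p [0.5311 0.311  0.1014] yaw 138.56 z [-0.004  0.003 -1.   ] q [ 0.4    0.311  1.655  0.004  1.179 -0.45 ] w 0.0532 F [-9.1  4.3  9.6] T [ 0.7   1.7  -0.41]
tool shift mm [-2.1  0.5  3.4]
```

>>> step_arm(
  targets="0 0 -4 0 0 0 0.3;0 0 -4 0 0 0 0.3;0 0 -4 0 0 0 0.3;0 0 -4 0 0 0 0.3",
)

```text
t: 7.2
tcp_pos: [0.5333, 0.3097, 0.1013]
eef_rot: [[-0.902, 0.431, 0.0], [0.431, 0.902, 0.001], [0.0, 0.001, -1.0]]
ft_force: [0.8, -1.1, 2.1]
grip_width: 0.0536
grip_force: 30.0
```

```bash
python3 st.py .533 .310 .098
```

```text
t 7.2 p [0.5333 0.3097 0.1013] yaw 154.47 z [ 0.     0.001 -1.   ] q [ 3.980e-01  3.110e-01  1.654e+00  1.000e-03  1.176e+00 -7.280e-01] w 0.0536 F [ 0.8 -1.1  2.1] T [-0.13 -0.47 -1.18]
tool shift mm [0.4 0.1 3.3]
```

Torque has risen from 0.09 through 0.41 to 1.18 N m, which suggests take-up and then the end stop. I'll turn a little more to confirm.

>>> step_arm(
  targets="0 0 -4 0 0 0 0.3;0 0 -4 0 0 0 0.3;0 0 -4 0 0 0 0.3;0 0 0 0 0 0 0.3",
)

```text
t: 7.53
tcp_pos: [0.5334, 0.3097, 0.1011]
eef_rot: [[-0.972, 0.235, -0.0], [0.235, 0.972, 0.002], [0.001, 0.001, -1.0]]
ft_force: [-1.3, 2.2, 2.8]
grip_width: 0.0533
grip_force: 30.0
```

```bash
python3 st.py .533 .310 .098
```

```text
t 7.5333 p [0.5334 0.3097 0.1011] yaw 166.39 z [-0.     0.002 -1.   ] q [ 0.397  0.312  1.654  0.002  1.175 -0.936] w 0.0533 F [-1.3  2.2  2.8] T [ 0.39  0.15 -0.89]
tool shift mm [0.5 0.2 3.1]
```

>>> step_arm(
  targets="0 0 0 0 0 0 1;0 0 0 0 0 0 1;0 0 0 0 0 0 1;0 0 0 0 0 0 1;0 0 0 0 0 0 1;0 0 0 0 0 -25 1;0 0 0 0 0 -30 1;0 0 0 0 0 -30 1;0 0 0 0 0 -30 1;0 0 0 0 0 -5 1;0 0 0 0 0 0 1",
)

```text
t: 8.45
tcp_pos: [0.5352, 0.3098, 0.224]
eef_rot: [[-0.972, 0.236, 0.006], [0.236, 0.972, 0.002], [-0.005, 0.004, -1.0]]
ft_force: [-0.5, 0.4, 0.4]
grip_width: 0.0869
grip_force: 0.0
```

```bash
python3 st.py .5423 -.0353 .22
python3 - <<'E'
from h import *
t=camera("top")[:,:,::-1];s=camera("side")[:,:,::-1]
print(proj("side",[.533,.31,.1]))
cv2.imwrite("pics/c3.png",np.clip(1.6*np.hstack([crop(t,255,235,64,60,6),crop(s,275,210,64,60,6)]).astype(float),0,255).astype(np.uint8))
E
```

```text
t 8.45 p [0.5352 0.3098 0.224 ] yaw 166.36 z [ 0.006  0.002 -1.   ] q [ 0.397  0.199  1.549 -0.     1.388 -0.935] w 0.0869 F [-0.5  0.4  0.4] T [ 0.12 -0.17 -0.06]
tool shift mm [ -88.3 -333.7    3.3]
[308.67732802 238.3410126 ]
```

View pics/c3.png

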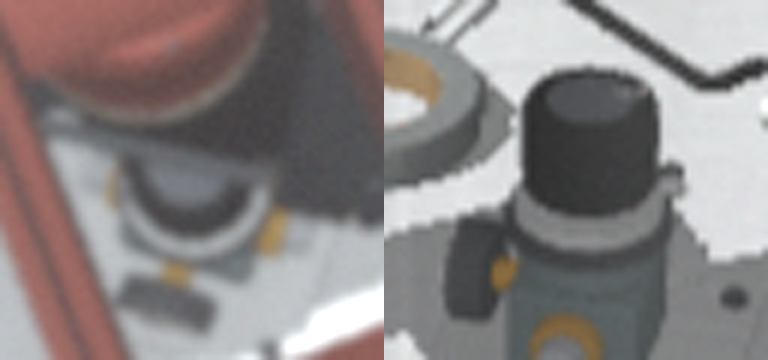

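The white line now points to the far right in the side view, at crop pixel (632,95). The collar tab has moved round to meet the lug at about (672,180). I'll regrip briefly to check that there is no spring-back.

>>> step_arm(
  targets="0 0 0 2 0 30 1;0 0 0 0 0 30 1;0 0 0 0 0 30 1;0 0 0 0 0 33 1;0 0 0 0 0 0 1;0 0 0 0 0 0 0.3;0 0 0 0 0 0 0.3;0 0 0 0 0 0 0.3;0 0 0 0 0 0 0.3;0 0 0 0 0 0 0.3;0 0 0 0 0 0 0.3;0 0 0 0 0 0 0.3;0 0 -1.5 0 0 0 0.3;0 0 -1.5 0 0 0 0.3;0 0 0 0 0 0 0.3",
)

```text
t: 9.8
tcp_pos: [0.5324, 0.31, 0.0989]
eef_rot: [[-0.983, 0.186, 0.002], [0.186, 0.983, 0.002], [-0.002, 0.002, -1.0]]
ft_force: [0.5, 0.8, 4.9]
grip_width: 0.0537
grip_force: 30.0
```

```bash
python3 st.py .533 .310 .098
```

```text
t 9.8 p [0.5324 0.31   0.0989] yaw 169.29 z [ 0.002  0.002 -1.   ] q [ 3.990e-01  3.110e-01  1.659e+00  1.000e-03  1.169e+00 -9.850e-01] w 0.0537 F [0.5 0.8 4.9] T [ 0.13 -0.18 -1.08]
tool shift mm [-0.6  0.1  0.9]
```

Torque rose to 1.08 N m after only 3°, so the knob is hard at its stop. I'll release it and go to the valve.

>>> step_arm(
  targets="0 0 0 0 0 0 1;0 0 0 0 0 0 1;0 0 0 0 0 0 1;0 0 0 0 0 0 1;0 0 0 0 0 0 1;0 0 0 0 0 -25 1;0 0 0 0 0 -30 1;0 0 0 0 0 -30 1;0 0 0 0 0 -30 1;0 0 0 0 0 -10 1;0 0 0 0 0 0 1",
)

```text
t: 10.72
tcp_pos: [0.5334, 0.3104, 0.2266]
eef_rot: [[-0.983, 0.184, 0.006], [0.184, 0.983, 0.003], [-0.006, 0.004, -1.0]]
ft_force: [-0.2, -0.4, -0.6]
grip_width: 0.0868
grip_force: 0.0
```

>>> step_arm(
  targets="0 0 7 0 0 0 1;0 0 7 0 0 0 1;0 0 7 0 0 0 1;0 0 7 0 0 0 1;0 0 7 0 0 0 1;0 0 7 0 0 0 1;0 0 7 0 0 0 1;0 0 7 0 0 0 1;0 0 7 0 0 0 1;0 0 7 0 0 0 1;0 0 7 0 0 0 1;0 0 7 0 0 0 1;0 0 7 0 0 0 1;0 0 0 0 0 0 1",
)

```text
t: 11.88
tcp_pos: [0.5303, 0.3091, 0.2197]
eef_rot: [[0.206, 0.979, -0.004], [0.979, -0.206, -0.002], [-0.002, -0.003, -1.0]]
ft_force: [0.3, 0.0, -0.6]
grip_width: 0.0869
grip_force: 0.0
```

```bash
python3 st.py .5423 -.0353 .22; python3 -c "
from h import *
print(tri((301,350),(417,279)))"
```

```text
t 11.8833 p [0.5303 0.3091 0.2197] yaw 78.11 z [-0.004 -0.002 -1.   ] q [ 0.399  0.199  1.557 -0.     1.39   0.607] w 0.0869 F [ 0.3  0.  -0.6] T [-0.03 -0.1  -0.01]
tool shift mm [-3.345e+02  8.260e+01  2.000e-01]
(array([ 0.49990487, -0.02336201,  0.06588864]), np.float64(0.003049320185292263))
```

>>> step_arm(
  targets="0 0 0 -33.5 8.3 0 0.6;0 0 0 -33.5 8.3 0 0.6;0 0 0 -33.5 8.3 0 0.6;0 0 0 -33.5 8.3 0 0.6;0 0 0 -33.5 8.3 0 0.6;0 0 0 -33.5 8.3 0 0.6;0 0 0 -33.5 8.3 0 0.6;0 0 0 -33.5 8.3 0 0.6;0 0 0 -33.5 8.3 0 0.6;0 0 0 -33 8.3 0 0.6;0 0 0 0 0 0 0.6;0 0 0 0 0 0 0.6",
)

```text
t: 12.88
tcp_pos: [0.5445, -0.0364, 0.2209]
eef_rot: [[0.202, 0.979, -0.002], [0.979, -0.202, 0.001], [0.0, -0.002, -1.0]]
ft_force: [0.1, -0.3, -0.2]
grip_width: 0.0525
grip_force: 0.0
```

```bash
python3 st.py .5423 -.0353 .127
python3 - <<'E'
from h import *
t=camera("top")[:,:,::-1];s=camera("side")[:,:,::-1]
cv2.imwrite("pics/c4.png",np.clip(1.6*np.hstack([crop(t,370,220,96,90,4),crop(s,260,260,96,90,4)]).astype(float),0,255).astype(np.uint8))
E
```

```text
t 12.8833 p [ 0.5445 -0.0364  0.2209] yaw 78.35 z [-0.002  0.001 -1.   ] q [-0.211  0.034  1.734  0.     1.376 -0.008] w 0.0525 F [ 0.1 -0.3 -0.2] T [ 0.06 -0.06  0.05]
tool shift mm [ 0.6 -2.2 93.9]
```

View pics/c4.png

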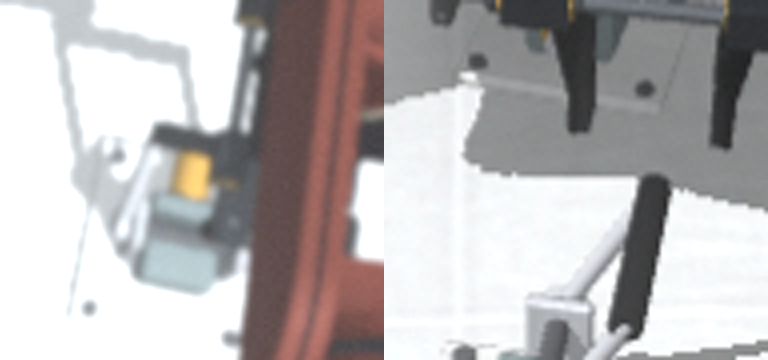

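The side view shows the fingers, at crop x of about 580 and 722, straddling the bar at about 640–655. I'll descend.

>>> step_arm(
  targets="0 0 0 0.6 -2 24 0.6;0 0 0 0 0 24 0.6;0 0 0 0 0 24 0.6;0 0 0 0 0 22 0.6;0 0 0 0 0 0 0.6;0 0 0 0 0 0 0.6",
)

```text
t: 13.48
tcp_pos: [0.5422, -0.0322, 0.1272]
eef_rot: [[0.199, 0.98, -0.004], [0.98, -0.199, 0.001], [0.0, -0.004, -1.0]]
ft_force: [-0.4, -0.4, 1.2]
grip_width: 0.0519
grip_force: 0.0
```

```bash
python3 st.py .5423 -.0353 .127
```

```text
t 13.4833 p [ 0.5422 -0.0322  0.1272] yaw 78.53 z [-0.004  0.001 -1.   ] q [-0.205  0.118  1.829  0.     1.198 -0.005] w 0.0519 F [-0.4 -0.4  1.2] T [-0.05 -0.1  -0.08]
tool shift mm [-3.   0.8  0.2]
```

>>> step_arm(
  targets="0 0 0 0 -5 0 0.6;0 0 0 0 -5 0 0.6;0 0 0 0 -5 0 0.6;0 0 0 0 -5 0 0.6;0 0 0 0 -5 0 0.6;0 0 0 0 -5 0 0.6;0 0 0 0 -5 0 0.6;0 0 0 0 -5 0 0.6;0 0 0 0 -5 0 0.6;0 0 0 0 -5 0 0.6;0 0 0 0 -5 0 0.6;0 0 0 0 -5 0 0.6;0 0 0 0 -5 0 0.6;0 0 0 0 -5 0 0.6;0 0 0 0 -5 0 0.6;0 0 0 0 -5 0 0.6;0 0 0 0 -5 0 0.6;0 0 0 0 0 0 0.6",
)

```text
t: 14.98
tcp_pos: [0.4642, -0.0174, 0.1322]
eef_rot: [[0.202, 0.979, 0.012], [0.979, -0.202, -0.002], [0.0, 0.012, -1.0]]
ft_force: [7.2, -1.6, 5.5]
grip_width: 0.0523
grip_force: 3.8
```

```bash
python3 st.py .4399 -.0145 .127
```

```text
t 14.9833 p [ 0.4642 -0.0174  0.1322] yaw 78.35 z [ 0.012 -0.002 -1.   ] q [-2.080e-01 -9.300e-02  2.032e+00  1.000e-03  1.191e+00 -5.000e-03] w 0.0523 F [ 7.2 -1.6  5.5] T [-0.1  -1.4  -0.03]
tool shift mm [ -2.1 -24.4   4.9]
```

>>> step_arm(
  targets="0 0 0 0 -4 1.5 0.6;0 0 0 0 -4 1.5 0.6;0 0 0 0 -4 1.5 0.6;0 0 0 0 -4 0 0.6;0 0 0 0 -4 0 0.6;0 0 0 0 -4 0 0.6;0 0 0 0 0 0 0.6",
)

```text
t: 15.57
tcp_pos: [0.4399, -0.0125, 0.125]
eef_rot: [[0.202, 0.979, 0.01], [0.979, -0.202, -0.002], [0.0, 0.01, -1.0]]
ft_force: [15.0, -1.6, -11.5]
grip_width: 0.0525
grip_force: 7.7
```

```bash
python3 st.py .4399 -.0145 .127
```

```text
t 15.5667 p [ 0.4399 -0.0125  0.125 ] yaw 78.34 z [ 0.01  -0.002 -1.   ] q [-0.208 -0.147  2.095  0.     1.183 -0.005] w 0.0525 F [ 15.   -1.6 -11.5] T [-0.28 -2.22  0.02]
tool shift mm [-1.9  0.5 -2. ]
```

>>> step_arm(
  targets="0 0 0 0 -2 0 0.6;0 0 0 0 -2 0 0.6;0 0 0 0 -1 0 0.6;0 0 0 0 0 0 0.6;0 0 0 0 0 0 0.6",
)

```text
t: 15.98
tcp_pos: [0.4383, -0.0123, 0.1251]
eef_rot: [[0.203, 0.979, 0.017], [0.979, -0.203, -0.003], [0.001, 0.017, -1.0]]
ft_force: [31.5, -5.1, -25.1]
grip_width: 0.0523
grip_force: 15.6
```

```bash
python3 st.py .4399 -.0145 .127
python3 - <<'E'
from h import *
s=camera("side")[:,:,::-1]
cv2.imwrite("pics/c5.png",np.clip(1.6*crop(s,220,260,120,120,5).astype(float),0,255).astype(np.uint8))
for th in (0,.85,.95):
    a=.475-th; d=95*np.sin(a)/1000; z=.06+.095*np.cos(a)
    for y in(-.048,.048):
        print(th,(proj("side",[.4997+d*.98+.199*y,-.0267-.199*d+.98*y,z])-[220,260])*5)
E
```

```text
t 15.9833 p [ 0.4383 -0.0123  0.1251] yaw 78.3 z [ 0.017 -0.003 -1.   ] q [-2.090e-01 -1.580e-01  2.105e+00  1.000e-03  1.178e+00 -5.000e-03] w 0.0523 F [ 31.5  -5.1 -25.1] T [-0.67 -4.49  0.04]
tool shift mm [-1.8  2.1 -1.9]
0 [501.50926387 414.23295836]
0 [534.39795507 231.8361684 ]
0.85 [279.88166128 381.39996127]
0.85 [330.63494401 202.82877597]
0.95 [256.0218384  386.65175839]
0.95 [308.53172362 208.27611686]
```

View pics/c5.png

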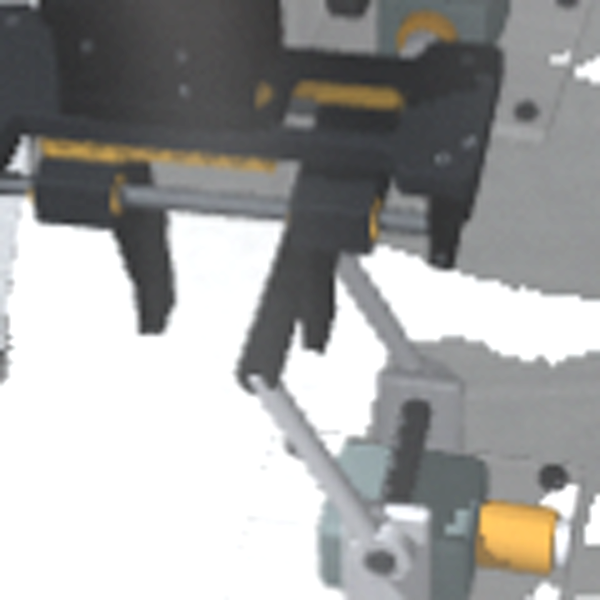

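The bar's near end is at crop pixel (255,378), against a predicted (256,387) for 0.95 rad, and the force has jumped. So the handle is at full stroke, and I'll ease it back.

>>> step_arm(
  targets="0 0 0 0 1 0 0.6;0 0 0 0 2 0 0.6;0 0 0 0 3 0 0.6;0 0 0 0 3 0 0.6;0 0 0 0 3 0 0.6;0 0 0 0 3 0 0.6;0 0 0 0 3 0 0.6;0 0 0 0 3 0 0.6;0 0 0 0 3 0 0.6;0 0 0 0 3 0 0.6;0 0 0 0 3 0 0.6;0 0 0 0 3 0 0.6;0 0 0 0 3 0 0.6;0 0 0 0 3 0 0.6;0 0 0 0 3 0 0.6;0 0 0 0 3 0 0.6;0 0 0 0 3 0 0.6;0 0 0 0 3 0 0.6;0 0 0 0 3 0 0.6;0 0 0 0 3 0 0.6",
)

```text
t: 17.7
tcp_pos: [0.489, -0.0231, 0.1253]
eef_rot: [[0.202, 0.979, 0.004], [0.979, -0.202, -0.001], [-0.001, 0.004, -1.0]]
ft_force: [3.6, -3.6, -0.0]
grip_width: 0.0521
grip_force: 2.1
```

>>> step_arm(
  targets="0 0 0 0 3 0 0.6;0 0 0 0 3 0 0.6;0 0 0 0 3 0 0.6;0 0 0 0 3 0 0.6;0 0 0 0 3 0 0.6;0 0 0 0 3 0 0.6;0 0 0 0 3 0 0.6;0 0 0 0 3 0 0.6;0 0 0 0 3 0 0.6;0 0 0 0 3 0 0.6;0 0 0 0 3 0 0.6;0 0 0 0 3 0 0.6;0 0 0 0 3 0 0.6;0 0 0 0 3 0 0.6;0 0 0 0 0 0 0.6",
)

```text
t: 18.95
tcp_pos: [0.5292, -0.0309, 0.1242]
eef_rot: [[0.202, 0.979, 0.0], [0.979, -0.202, 0.0], [0.0, 0.0, -1.0]]
ft_force: [-0.1, 0.1, -0.0]
grip_width: 0.052
grip_force: 0.0
```

```bash
python3 st.py .5423 -.0353 .127
```

```text
t 18.95 p [ 0.5292 -0.0309  0.1242] yaw 78.36 z [ 0.  0. -1.] q [-0.207  0.088  1.867  0.     1.186 -0.004] w 0.052 F [-0.1  0.1 -0. ] T [-0.05 -0.13 -0.02]
tool shift mm [-1.7 13.7 -2.8]
```

The force is zero, so the bar is at rest. I'll centre the fingers and lift clear.

>>> step_arm(
  targets="0 0 0 0 4 0 0.6;0 0 0 0 4 0 0.6;0 0 0 0 4 0 0.6;0 0 0 0 0 0 0.6;0 0 0 0 0 -15 0.6;0 0 0 0 0 -25 0.6;0 0 0 0 0 -25 0.6;0 0 0 0 0 -25 0.6;0 0 0 0 0 -20 0.6;0 0 0 -30 -20 0 0.6;0 0 0 -35 -20 0 0.6;0 0 0 -35 -20 0 0.6;0 0 0 -35 -20 0 0.6;0 0 0 -35 -20 0 0.6;0 0 0 -35 -20 0 0.6;0 0 0 -35 -20 0 0.6;0 0 0 0 0 0 0.6;0 0 0 0 0 0 0.6",
)

```text
t: 20.45
tcp_pos: [0.3538, -0.2416, 0.2342]
eef_rot: [[0.207, 0.978, 0.0], [0.978, -0.207, -0.0], [-0.0, 0.0, -1.0]]
ft_force: [-0.6, 0.3, 0.5]
grip_width: 0.0522
grip_force: 0.0
```

```bash
python3 st.py
python3 - <<'E'
from h import *
t=camera("top")[:,:,::-1];s=camera("side")[:,:,::-1]
a=np.vstack([np.hstack([crop(t,255,235,80,60,5),crop(t,380,240,80,60,5)]),np.hstack([crop(s,270,210,80,60,5),crop(s,260,300,80,60,5)])])
cv2.imwrite("pics/c6.png",np.clip(a.astype(float)*1.5,0,255).astype(np.uint8))
E
```

```text
t 20.45 p [ 0.3538 -0.2416  0.2342] yaw 78.06 z [ 0. -0. -1.] q [-0.784 -0.28   1.993  0.     1.428 -0.575] w 0.0522 F [-0.6  0.3  0.5] T [ 0.   -0.04 -0.05]
```

View pics/c6.png

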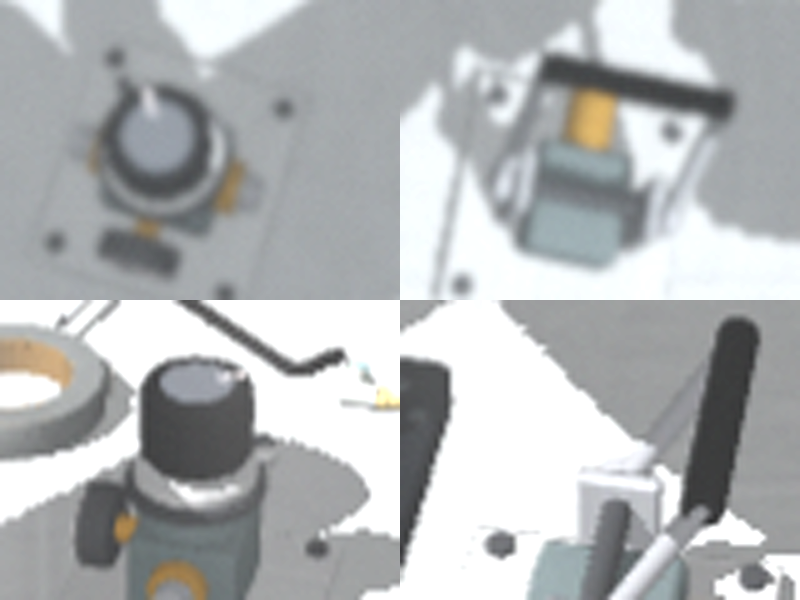

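The bail is back at its starting pixels, from (542,65) to (733,103) in the top crop. The knob's line is at (150,98), having turned about 170°. The arm is clear of everything, so I'm handing in.

```bash
python3 -c "
from station import ctrl
print(ctrl.hand_in())"
```

```text
the job is handed in; nothing more can be done
None
```

I handed the job in at about 20 s with the knob and collar turned to the end stop, the bail pulled fully and eased back to rest, and the arm clear; none of my moves went near the block, cup or tape roll, and no verdict came back.

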